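# Open one ratchet clamp of the plate shaker

### The job

The black microplate on the shaker is done, while the white one has to go on shaking. With shut fingertips press down the orange release pad on the clamp jaw behind the black plate and, keeping it pressed, push that jaw back along its toothed bar until it is fully open against its end block; then let the pad spring up and move clear. Grip and lift nothing: leave both plates lying where they are, the white plate's clamp shut and locked, and the other things on the bench alone.

Things in the scene. Friction and masses are not known exactly. Their poses are not given: they have to be found in the camera images.
- shaker: Two-place microplate shaker, standing still, fixed: cream and slate base, aluminium deck 222 (x) x 290 (y) mm, its top 104 mm above the bench. Origin on the bench under the deck's centre; x from the control panel to the back (the way the jaws open), y to its left place. In each place a plate stands between a fixed front stop, 13 mm tall, and a slate-blue jaw on a toothed bar along x, with an end block.
- plate_black: Black 96-well microplate, 85.5 mm (along the shaker's x) x 127.8 mm x 14.5 mm, 80 g, loose on the deck in one of the two places (its y in the shaker's frame tells which: about +69.5 mm left, -69.5 mm right), clamped with about 0.5 mm of play. Origin at the centre of its underside.
- plate_white: White 96-well microplate of the same size, in the other place. Origin at the centre of its underside.
- pad_left (a point): Middle of the top of the orange release pad on the left jaw (the shaker's +y place). Pad 46 mm wide across the bar, 17 mm long along it, sloping: its front edge, 9 mm before this point (towards the plate), is about 2.5 mm higher. This point is 27 mm above the deck with the pad up, 20 mm with it fully down; it moves with pad and jaw. Press straight down.
- pad_right (a point): Middle of the top of the orange release pad on the right jaw (the shaker's -y place). Pad 46 mm wide across the bar, 17 mm long along it, sloping: its front edge, 9 mm before this point (towards the plate), is about 2.5 mm higher. This point is 27 mm above the deck with the pad up, 20 mm with it fully down; it moves with pad and jaw. Press straight down.
- wall_left (a point): Middle of the finger wall of the left jaw: the upright face just behind the orange pad, 36 mm wide and 14 mm tall, facing the shaker's front; 8 mm behind the middle of the pad (along the shaker's x), its middle 39 mm and its top 46 mm above the deck. It travels with the jaw.
- wall_right (a point): The same point on the right jaw.
- release_left (a joint): Tilt of the left release pad in rad: 0 = up, pawl in the teeth, jaw locked against opening; 0.28 = fully down. From about 0.16 the pawl clears the teeth and the jaw slides. A spring lifts the pad (4 N to start it, 7 N to hold it fully down at its middle, 5 N at its front edge; stroke 7 mm at the middle): it must be kept down while the jaw is moved.
- release_right (a joint): Tilt of the right release pad in rad: 0 = up, pawl in the teeth, jaw locked against opening; 0.28 = fully down. From about 0.16 the pawl clears the teeth and the jaw slides. A spring lifts the pad (4 N to start it, 7 N to hold it fully down at its middle, 5 N at its front edge; stroke 7 mm at the middle): it must be kept down while the jaw is moved.
- jaw_left (a joint): Slide of the left jaw along its bar in m: 0 = shut on its plate (start), 0.048 = fully back, against the end block; grows along the shaker's x. It slides with about 2 N of friction once released; unreleased it is locked, after about 1.3 mm of play, by teeth 6 mm apart.
- jaw_right (a joint): Slide of the right jaw along its bar in m: 0 = shut on its plate (start), 0.048 = fully back, against the end block; grows along the shaker's x. It slides with about 2 N of friction once released; unreleased it is locked, after about 1.3 mm of play, by teeth 6 mm apart.
- tube_rack: Blue tube rack 60 x 150 x 50 mm with capped tubes up to 84 mm tall; loose on the bench, a bystander to leave alone. Origin at the centre of its underside.
- reagent_bottle: Amber reagent bottle, 54 mm across, 115 mm tall; loose on the bench, a bystander to leave alone. Origin at the centre of its underside.
- beaker: Clear plastic beaker, 64 mm across, 75 mm tall; loose on the bench, a bystander to leave alone. Origin at the centre of its underside.
- marker: White marker pen with blue cap, lying, 130 mm long, 16 mm thick; loose on the bench, a bystander to leave alone. Origin at the centre of its underside.
- tip_box: White pipette tip box 85 x 122 mm, 57 mm tall with its yellow tips; loose on the bench, a bystander to leave alone. Origin at the centre of its underside.
- timer: White bench timer 70 x 62 x 18 mm; loose on the bench, a bystander to leave alone. Origin at the centre of its underside.
Not all that is in view belongs to the job. What is shaped like the plate_black but red or yellow is not meant.

How it is judged (in metres and radians):
On the way, in this order (a step that is already met when the one before it is completed fails the run):
1. the release pad of the black plate's clamp is pressed down, its jaw still shut (((y of plate_black in the frame of shaker above 0 m and (value of joint release_left above 0.14 rad and value of joint jaw_left below 0.02 m)) or (y of plate_black in the frame of shaker below 0 m and (value of joint release_right above 0.14 rad and value of joint jaw_right below 0.02 m)))), for 0.1 s.
2. that jaw is pushed fully back (((y of plate_black in the frame of shaker above 0 m and value of joint jaw_left above 0.043 m) or (y of plate_black in the frame of shaker below 0 m and value of joint jaw_right above 0.043 m))), for 0.1 s.
At the end, for the whole second after the job is handed in: The black plate's jaw is back at its end block (within 5 mm), its release pad up again; the white plate's jaw is shut (within 3 mm), its pad up; both plates lie flat, at rest, within 8 mm of their starts; the bench things are within 20 mm of theirs (((y of plate_black in the frame of shaker above 0 m and (value of joint jaw_left above 0.043 m and value of joint each of release_left, release_right below 0.06 rad and value of joint jaw_right below 0.003 m)) or (y of plate_black in the frame of shaker below 0 m and (value of joint jaw_right above 0.043 m and value of joint each of release_right, release_left below 0.06 rad and value of joint jaw_left below 0.003 m))) and distance of each of plate_black, plate_white from where it was at the start of the episode below 0.008 m and linear speed of each of plate_black, plate_white below 0.01 m/s and angle between each of plate_black, plate_white's own z axis and vertical below 0.03 rad and distance of each of tube_rack, reagent_bottle, beaker, marker, tip_box, timer from where it was at the start of the episode below 0.02 m); the robot touches nothing.
It fails at once if a plate is lifted, tilted or shoved (15 mm) on the deck (z of any of plate_black, plate_white in the frame of shaker above 0.11 m or angle between any of plate_black, plate_white's own z axis and vertical above 0.15 rad or distance of any of plate_black, plate_white from where it was at the start of the episode above 0.015 m).
It fails at once if the white plate's clamp is released or opened ((y of plate_black in the frame of shaker above 0 m and (value of joint release_right above 0.14 rad or value of joint jaw_right above 0.004 m)) or (y of plate_black in the frame of shaker below 0 m and (value of joint release_left above 0.14 rad or value of joint jaw_left above 0.004 m))).
It fails at once if a bystander on the bench is pushed or carried away (20 mm) or tipped (distance of any of tube_rack, reagent_bottle, beaker, marker, tip_box, timer from where it was at the start of the episode above 0.02 m or angle between any of tube_rack, reagent_bottle, beaker, marker, tip_box, timer's own z axis and vertical above 0.3 rad).
It also fails if it takes over 32 s, if anything falls off the work surface, if the arm or the gripper's body presses on something with over 40 N, if the wrist force passes 120 N, or if a joint passes its speed limit or range.

### The arm

A 6-joint arm with a two-finger parallel gripper is mounted at the origin on the work surface. World frame = base frame: x ahead of the robot, y to its left, z up, the work surface at z = 0. Lengths are in mm, angles in rad, forces in N, time in s.
With the tool pointing down it reaches from about 375 to 975 mm from the base axis. Payload 3.8 kg.
Tool frame: the origin (TCP) lies at the very end of the fingers, on their centre line; the grasp point (between the pads) lies ctrl.tcp_to_grasp behind it (ctrl.tcp_to_grasp is the distance from the TCP to the grasp point, in mm); z points along the fingers, y is the direction in which the jaws open and shut (so a half turn about z gives the same grasp; the last joint's range is limited). The gripper opens to 88 mm and grips with 3 to 60 N. Pads are 18 mm wide; open, the fingers measure 123 mm over their backs; the gripper's body (75 mm by 187 mm) begins 45 mm behind the grasp point.
Start: joints at [1.1, 0.264, 1.604, -0, 1.274, -0.037], TCP at [283.714, 612.474, 238.706] pointing down, gripper open.
Joint ranges: [-2.63, 2.63], [-0.94, 2.18], [0.31, 2.57], [-1.31, 4.45], [0, 2.66], [-2.55, 2.55]. Speed limits (rad/s): [2.57, 2.57, 3.14, 3.14, 3.14, 3.14].

### API

Orientations are given as a 3x3 rotation matrix whose columns are the frame's x, y, z axes.
In Python, from rig import ctrl, imaging, job gives the robot as it stands.
- The arm moves only by the tool step_arm, never from a script. Its argument "series" is a list of rows, each an object with "dp": the shift along the world's x, y, z in cm, a list of three; "twist": the turn, a rotation vector about the world's x, y, z in rad, a list of three; "claw": the finger opening in cm, from 0 to 8.81. A call has 1 to 8 rows; each row is the pose to reach, as a shift and turn from the pose commanded when the call began; what a row does not reach only later rows make up. A row lasts 1/8 s, in which the tool goes at most 62.5 mm and 10.7 degrees, less where a joint would pass 70% of its speed; a pose out of reach is approached as far as the arm can. A call with a gripper value outside its range is refused whole. The fingers move at their own pace and stop on an object; "newtons" is the grip in N (left out, the last holds). Time passes only in rows, so rows that repeat a pose let the fingers close. It gives the time, the measured TCP pose, the force and the opening at its end, in the units of the state.
- ctrl.get_state(): the state, without advancing time (a new reading comes with each control period).
- imaging.snapshot(name): name is "scene" or "top" or "wrist"; returns the picture (384x512x3 uint8, red, green, blue); there is no depth.
- imaging.get_calibration(name): a dict with "fx", "fy", "cx", "cy" (pixels), "k1" (the pictures are not rectified: a ray, as slopes to the right and down, at radius r is drawn at 1 + k1 r^2 times it, then the intrinsics apply), "position" and "rotation" of the camera in the world. Camera axes: x right, y down, z forward; pixel columns grow to the right and rows downward; lengths in mm; the calibration is good to about 2 mm. A picture is of the moment at which its call begins: read the wrist's pose just before it. get_calibration takes no time and is no camera call; for the wrist camera it gives the pose at the moment of the call.
- job.finish_job(): hands the job in, once; it reports no verdict.
The state is a dict: "time_s": time; "joints": joint angles; "qd": joint speeds; "joint_torque": joint torques, N m; "position": TCP position; "eef_rot": TCP orientation; "force": force on the tool from outside, world axes, zero at the start; "wrist_torque": the same for the moment, N m; "grip_width": finger opening in mm.
Only numpy, scipy, OpenCV 4.12 (cv2) and the standard library are available. Lean on these libraries where they do the work, as an engineer would, in place of code of your own. Each camera call takes 0.05 s, during which the arm holds its last target.

## Working session

There is one attempt and no reset: what is moved stays moved. The work goes in short steps, Python scripts to look and compute and a tool call to move; the robot and the scene stay as the last step left them, time stands still between calls to the robot, and variables do not carry over. Pictures are saved under pics/ and viewed, and the job is handed in when it is done.

Besides the shell and the picture viewer there is one more tool, called as name([rows], argument=value, ...), one row to a line, values as JSON. step_arm: Moves the arm, as the interface text tells. Its arguments: {"type":"object","properties":{"series":{"type":"array","items":{"type":"object","properties":{"dp":{"type":"array","items":{"type":"number"}},"twist":{"type":"array","items":{"type":"number"}},"claw":{"type":"number"}}}},"newtons":{"type":"number"}},"required":["series"]}

```bash
mkdir -p pics; ls
python3 - <<'E'
from rig import ctrl, imaging, job
import cv2
for n in ("scene","top","wrist"):
    c=imaging.get_calibration(n); print(n,c)
    im=imaging.snapshot(n); cv2.imwrite(f"pics/{n}0.png",im[:,:,::-1])
s=ctrl.get_state(); print(s, ctrl.tcp_to_grasp)
E
```

```text
pics
scene {'fx': 414.6045805974298, 'fy': 414.6045805974298, 'cx': 254.19870176098473, 'cy': 193.64733515806165, 'k1': -0.0834237512952637, 'position': array([1078.64145554, -475.91887193,  809.68816614]), 'rotation': array([[ 0.65870288,  0.50660474, -0.55629322],
       [ 0.75220696, -0.42651557,  0.50226404],
       [ 0.01718162, -0.74929041, -0.66201864]])}
top {'fx': 349.4972363840227, 'fy': 349.4972363840227, 'cx': 258.0565947301122, 'cy': 185.87402217201907, 'k1': 0.03310058265996918, 'position': array([ 336.30445466,   62.40234339, 1112.91225851]), 'rotation': array([[ 0.00804162, -0.98621484,  0.16527436],
       [-0.99995899, -0.00724242,  0.00543771],
       [-0.00416576, -0.16531131, -0.98623264]])}
wrist {'fx': 293.86105085046154, 'fy': 293.86105085046154, 'cx': 260.1457779886039, 'cy': 198.22940189532585, 'k1': -0.07239534525562319, 'position': array([218.44468481, 641.34111035, 383.38270149]), 'rotation': array([[ 0.41939895,  0.87278166,  0.24971321],
       [ 0.90780071, -0.4027505 , -0.11700387],
       [-0.00154671,  0.27576113, -0.96122495]])}
{'time_s': 0.15, 'joints': array([ 1.10008080e+00,  2.64590557e-01,  1.60507848e+00, -1.27748489e-05,
        1.27374081e+00, -3.68796113e-02]), 'qd': array([-0.00022664, -0.00200001, -0.00333244, -0.00029617,  0.00056536,
       -0.00022452]), 'joint_torque': array([ 1.36950462e-04, -5.02848601e+01, -3.57469189e+01,  7.28721125e-02,
        2.49809161e-02, -9.04824810e-05]), 'position': array([283.47085726, 611.95764516, 237.65717985]), 'eef_rot': array([[-9.07361539e-01,  4.20350301e-01, -8.13253402e-04],
       [ 4.20351084e-01,  9.07360086e-01, -1.62510118e-03],
       [ 5.48019091e-05, -1.81640625e-03, -9.99998349e-01]]), 'force': array([-0.65436973,  0.6502198 ,  0.16251317]), 'wrist_torque': array([-0.01512842,  0.01416268,  0.00845853]), 'grip_width': 88.01655285824533} 18.700000000000003
```

View pics/scene0.png

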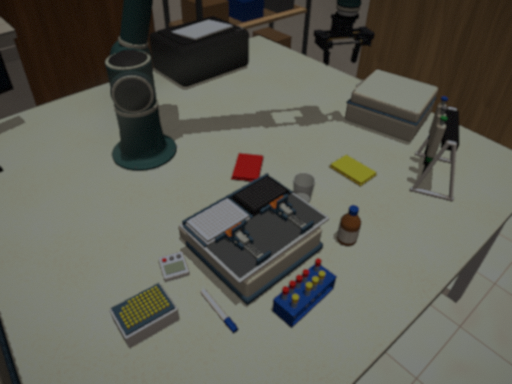

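View pics/top0.png

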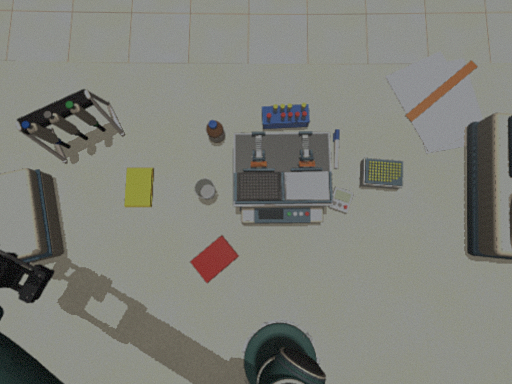

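View pics/wrist0.png

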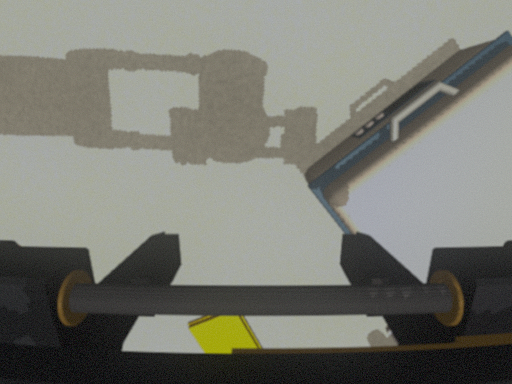

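The black plate is at about (259,186) in the top view and the white one at (307,185). The panel is towards the robot, so black is in the left (+y) place. Its orange pad is near (259,165). I'll enlarge that area to measure it.

```bash
python3 - <<'E'
import cv2
a=cv2.imread('pics/top0.png')[120:230,220:350]; cv2.imwrite('pics/t1.png',cv2.resize(a,None,fx=5,fy=5,interpolation=cv2.INTER_CUBIC))
a=cv2.imread('pics/scene0.png')[165:300,170:335]; cv2.imwrite('pics/s1.png',cv2.resize(a,None,fx=4.4,fy=4.4,interpolation=cv2.INTER_CUBIC))
E
cat > h.py <<'E'
import numpy as np, cv2
def ray(c,u,v):
    x=np.array([(u-c['cx'])/c['fx'],(v-c['cy'])/c['fy']]); 
    p=x.copy()
    for _ in range(20): p=x/(1+c['k1']*(p@p))
    d=c['rotation']@np.array([p[0],p[1],1]); return c['position'],d
def onz(c,u,v,z):
    o,d=ray(c,u,v); return o+d*(z-o[2])/d[2]
def two(c1,p1,c2,p2):
    o1,d1=ray(c1,*p1);o2,d2=ray(c2,*p2)
    A=np.stack([d1,-d2],1); t=np.linalg.lstsq(A,o2-o1,rcond=None)[0]
    a=o1+d1*t[0];b=o2+d2*t[1]; return (a+b)/2,np.linalg.norm(a-b)
def proj(c,P):
    q=c['rotation'].T@(np.asarray(P,float)-c['position']); x=q[:2]/q[2]; x=x*(1+c['k1']*(x@x))
    return x[0]*c['fx']+c['cx'],x[1]*c['fy']+c['cy']
E
```

```text
(no output)
```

View pics/t1.png

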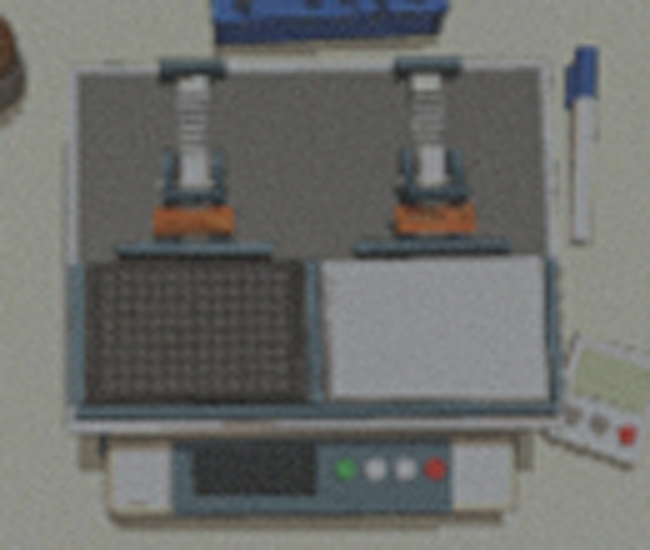

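View pics/s1.png

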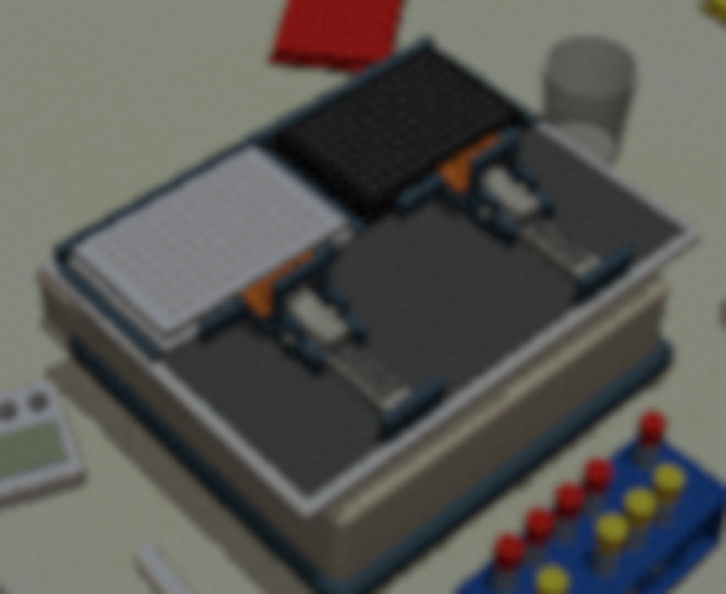

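Run:
```python
from rig import ctrl, imaging
from h import *
c=imaging.get_calibration('top'); s=imaging.get_calibration('scene')
im=cv2.imread('pics/top0.png')
for n,(u,v) in dict(TL=(75,70),TR=(548,66),BL=(70,428),BR=(560,425)).items():
    print(n,onz(c,220+u/5,120+v/5,104).round(1))
def org(name,roi):
    im=cv2.imread(f'pics/{name}0.png').astype(int)
    b,g,r=im[...,0],im[...,1],im[...,2]
    m=((r-b>50)&(r-g>25)).astype(np.uint8)
    x0,x1,y0,y1=roi; mm=np.zeros_like(m); mm[y0:y1,x0:x1]=m[y0:y1,x0:x1]
    n,l,st,ce=cv2.connectedComponentsWithStats(mm)
    return [(st[i].tolist(),ce[i].round(2).tolist(), np.argwhere(l==i)) for i in range(1,n) if st[i,4]>8]
for st,ce,px in org('top',(240,325,150,175)):
    print('top',st,ce,onz(c,*ce,131).round(1)); r=cv2.minAreaRect(px[:,::-1].astype(np.float32)); print(r)
    l,t,w,h,_=st
    for u,v,z in ((l-.5,t+h/2-.5,131),(l+w-.5,t+h/2-.5,131),(l+w/2,t-.5,129),(l+w/2,t+h-.5,133.5)): print(onz(c,u,v,z).round(1))
for st,ce,_ in org('scene',(215,320,185,250)):
    print('scene',st,ce,onz(s,*ce,131).round(1))
```

```text
TL [662.7 138.4 104. ]
TR [ 666.8 -144.9  104. ]
BL [446.9 137.3 104. ]
BR [ 450.8 -146.4  104. ]
top [251, 161, 16, 6, 72] [258.38, 163.57] [566.   67.4 131. ]
((258.4655456542969, 163.5862274169922), (4.4014105796813965, 15.280369758605957), 85.2363510131836)
[566.   90.1 131. ]
[566.3  44.  131. ]
[575.5  65.7 129. ]
[556.8  65.6 133.5]
top [299, 161, 16, 5, 63] [306.97, 163.38] [567.5 -72.3 131. ]
((306.5, 163.0), (4.0, 15.0), 90.0)
[568.4 -48.  131. ]
[568.7 -93.9 131. ]
[576.5 -72.8 129. ]
[560.7 -72.  133.5]
scene [270, 196, 12, 12, 49] [274.43, 202.2] [563.4  55.9 131. ]
scene [226, 225, 10, 11, 36] [229.11, 231.03] [567.3 -87.5 131. ]
```

step_arm([
  {"dp": [3, -6, 0], "twist": [0, 0, 0.05], "claw": 0},
  {"dp": [6, -12, 0], "twist": [0, 0, 0.1], "claw": 0},
  {"dp": [9, -17.7, 0], "twist": [0, 0, 0.15], "claw": 0},
  {"dp": [12, -23.5, 0], "twist": [0, 0, 0.2], "claw": 0},
  {"dp": [14.5, -29, 0], "twist": [0, 0, 0.25], "claw": 0},
  {"dp": [17, -34, 0], "twist": [0, 0, 0.3], "claw": 0},
  {"dp": [19.5, -39, 0], "twist": [0, 0, 0.35], "claw": 0},
  {"dp": [22, -44, 0], "twist": [0, 0, 0.4], "claw": 0},
], newtons=20)

```text
time_s: 1.15
position: [504.2, 170.4, 238.6]
eef_rot: [[-0.999, 0.033, 0.0], [0.033, 0.999, -0.0], [-0.0, -0.0, -1.0]]
force: [1.1, -0.3, 0.2]
grip_width: 10.5
```

step_arm([
  {"dp": [2.8, -5.2, 0], "twist": [0, 0, 0.025], "claw": 0},
  {"dp": [5.6, -10.4, 0], "twist": [0, 0, 0.045], "claw": 0},
  {"dp": [5.6, -10.4, 0], "twist": [0, 0, 0.045], "claw": 0},
  {"dp": [5.6, -10.4, 0], "twist": [0, 0, 0.045], "claw": 0},
  {"dp": [5.6, -10.4, 0], "twist": [0, 0, 0.045], "claw": 0},
])

```text
time_s: 1.78
position: [559.0, 69.7, 238.5]
eef_rot: [[-1.0, -0.013, -0.001], [-0.013, 1.0, 0.0], [0.001, 0.0, -1.0]]
force: [0.9, -0.6, -0.5]
grip_width: 0.4
```

Run:
```python
from rig import ctrl, imaging
from h import *
import pickle
s=ctrl.get_state(); c=imaging.get_calibration('wrist'); im=imaging.snapshot('wrist')[:,:,::-1]
cv2.imwrite('pics/w1.png',im); pickle.dump(c,open('w1.pkl','wb'))
print(s['position'],s['eef_rot'],s['force'],s['grip_width'],c['position'])
```

```text
[559.03885493  69.66513026 238.48124601] [[-9.99919984e-01 -1.26348717e-02 -6.20380064e-04]
 [-1.26350752e-02  9.99920121e-01  3.25223022e-04]
 [ 6.16221358e-04  3.33035548e-04 -9.99999755e-01]] [ 0.85719475 -0.56436332 -0.51472421] 0.43448725008863465 [487.45379948  68.13876363 384.39214685]
```

View pics/w1.png

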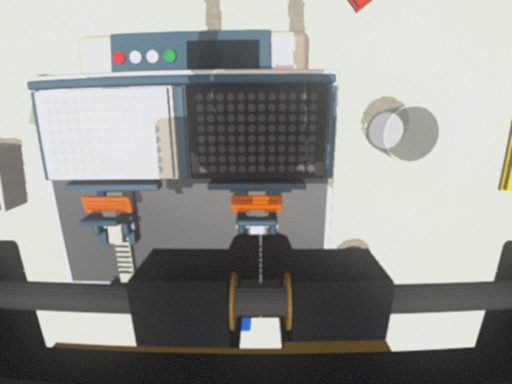

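The wrist view shows the black plate's pad at about (257,203) and the white plate's pad at about (107,205). I'll measure both.

Run:
```python
from h import *
import pickle
c=pickle.load(open('w1.pkl','rb')); im=cv2.imread('pics/w1.png').astype(int)
b,g,r=im[...,0],im[...,1],im[...,2]
m=((r-b>60)&(r-g>30)).astype(np.uint8); m[:185]=0;m[225:]=0
n,l,st,ce=cv2.connectedComponentsWithStats(m)
for i in range(1,n):
    if st[i,4]<50: continue
    L,T,w,h,_=st[i]; print(st[i],ce[i],onz(c,*ce[i],131).round(1))
    print(cv2.minAreaRect(np.argwhere(l==i)[:,::-1].astype(np.float32)))
    for u,v,z in ((L-.5,T+h/2-.5,131),(L+w-.5,T+h/2-.5,131),(L+w/2,T-.5,133.5),(L+w/2,T+h-.5,129)): print(onz(c,u,v,z).round(1))
# deck corners: plates' jaw top etc
for n,(u,v) in dict(black_l=(186,86),deckR=(331,80)).items(): print(n,onz(c,u,v,118 if n[0]=='b' else 104).round(1))
a=cv2.imread('pics/w1.png')[170:250,190:330]; cv2.imwrite('pics/w1z.png',cv2.resize(a,None,fx=5,fy=5,interpolation=cv2.INTER_CUBIC))
```

```text
[231 195  51  18 801] [256.29338327 203.35830212] [564.9  65.8 131. ]
((256.0, 203.5), (17.0, 50.0), 90.0)
[565.3  42.6 131. ]
[564.7  88.6 131. ]
[555.9  66.  133.5]
[574.3  66.1 129. ]
[ 81 196  52  17 763] [106.71690695 204.01572739] [567.5 -72.  131. ]
((106.49998474121094, 204.0), (50.99999237060547, 15.999998092651367), 0.0)
[567.9 -97.5 131. ]
[567.1 -47.4 131. ]
[558.6 -69.2 133.5]
[576.4 -73.9 129. ]
black_l [464.   4. 118.]
deckR [455.8 131.9 104. ]
```

View pics/w1z.png

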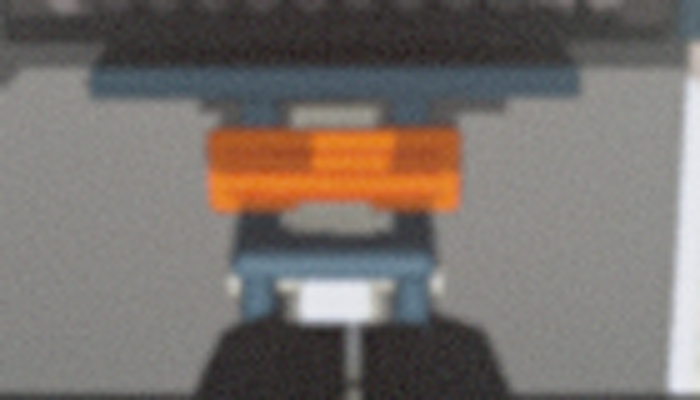

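Run:
```python
from h import *
import pickle
c=pickle.load(open('w1.pkl','rb'))
print('walltop',[onz(c,u,170+250/5-.5,150).round(1) for u in (190+232/5,190+438/5)])
print('wallbottom',onz(c,257,170+213/5-.5,136).round(1), 'jawface', onz(c,257,170+97/5,120).round(1))
```

```text
walltop [array([573.6,  49.3, 150. ]), array([573.1,  84.2, 150. ])]
wallbottom [571.5  66.6 136. ] jawface [554.7  66.3 120. ]
```

step_arm([
  {"dp": [0.35, -0.3, -2], "claw": 0},
  {"dp": [0.35, -0.3, -5], "claw": 0},
  {"dp": [0.35, -0.3, -7.5], "claw": 0},
  {"dp": [0.35, -0.3, -8], "claw": 0},
  {"dp": [0.35, -0.3, -8], "claw": 0},
  {"dp": [0.35, -0.3, -8], "claw": 0},
])

```text
schema error: expected keys dp, twist, claw
```

Run:
```python
from rig import ctrl, imaging
from h import *
import pickle
s=ctrl.get_state(); c=imaging.get_calibration('wrist'); im=imaging.snapshot('wrist')[:,:,::-1]
cv2.imwrite('pics/w2.png',im)
i2=imaging.snapshot('scene')[:,:,::-1]; cv2.imwrite('pics/s2.png',cv2.resize(i2[165:300,170:335],None,fx=4.4,fy=4.4,interpolation=cv2.INTER_CUBIC))
print(s['position'],s['force'],s['grip_width'],c['position'])
```

```text
[559.07419797  69.81710394 238.5889046 ] [-0.60947321 -1.28253341 -0.61276766] 0.3284096001697219 [487.46200625  68.24817554 384.48169854]
```

View pics/w2.png

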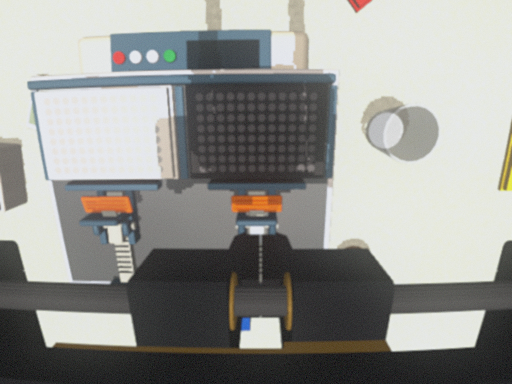

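View pics/s2.png

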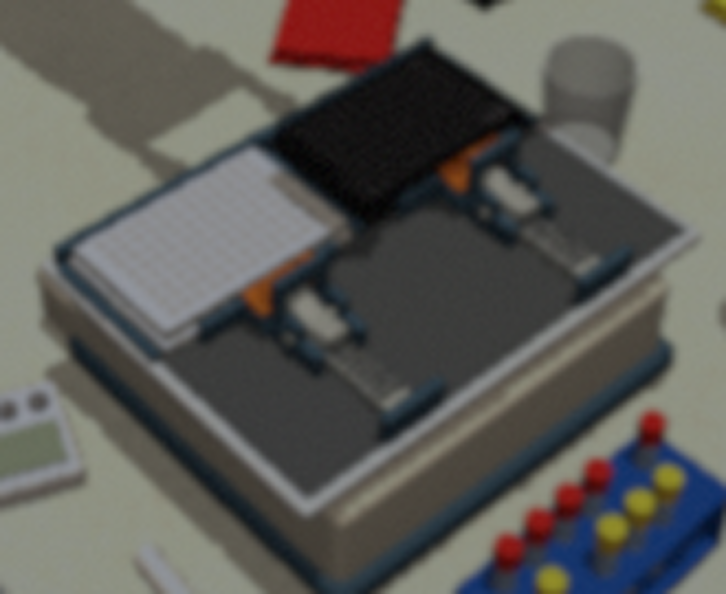

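The call was refused because every row needs a `twist`, so nothing moved. I'll send it again with one.

step_arm([
  {"dp": [0.35, -0.3, -2], "twist": [0, 0, 0], "claw": 0},
  {"dp": [0.35, -0.3, -5], "twist": [0, 0, 0], "claw": 0},
  {"dp": [0.35, -0.3, -7.5], "twist": [0, 0, 0], "claw": 0},
  {"dp": [0.35, -0.3, -8], "twist": [0, 0, 0], "claw": 0},
  {"dp": [0.35, -0.3, -8], "twist": [0, 0, 0], "claw": 0},
  {"dp": [0.35, -0.3, -8], "twist": [0, 0, 0], "claw": 0},
])

```text
time_s: 2.68
position: [564.1, 65.6, 159.8]
eef_rot: [[-1.0, -0.011, 0.002], [-0.011, 1.0, 0.0], [-0.002, 0.0, -1.0]]
force: [-0.1, 0.4, -0.8]
grip_width: 0.6
```

Run:
```python
from rig import ctrl, imaging
from h import *
import pickle
s=ctrl.get_state(); c=imaging.get_calibration('wrist'); im=imaging.snapshot('wrist')[:,:,::-1]
cv2.imwrite('pics/w3.png',im);pickle.dump(c,open('w3.pkl','wb'))
i2=imaging.snapshot('scene')[:,:,::-1]; cv2.imwrite('pics/s3.png',cv2.resize(i2[165:300,170:335],None,fx=4.4,fy=4.4,interpolation=cv2.INTER_CUBIC))
print(s['position'],s['force'],s['grip_width'],c['position'])
```

```text
[564.08308412  65.55481852 159.80197791] [-0.07089954  0.36572467 -0.81883436] 0.557166132262341 [492.14016034  64.16452971 305.5319041 ]
```

View pics/w3.png

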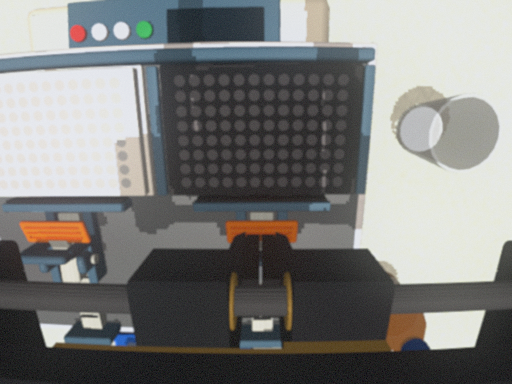

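View pics/s3.png

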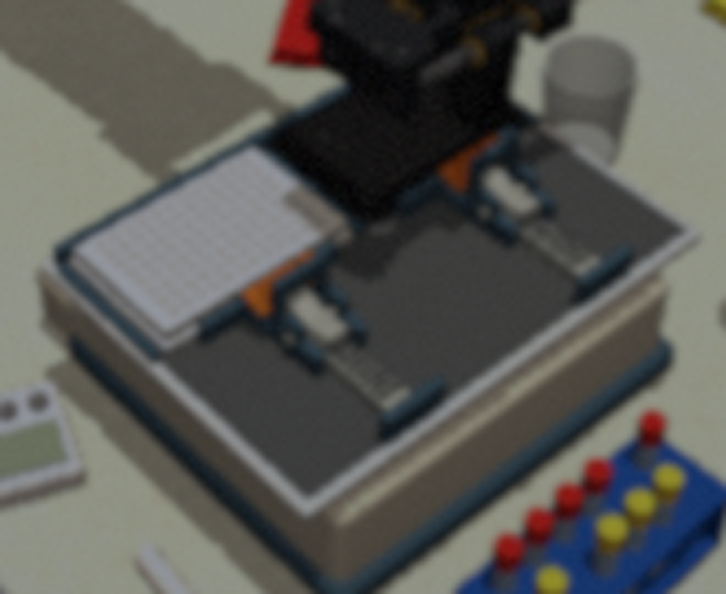

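step_arm([
  {"dp": [-0.1, 0.05, -0.5], "twist": [0, 0, 0], "claw": 0},
  {"dp": [-0.1, 0.05, -1.0], "twist": [0, 0, 0], "claw": 0},
  {"dp": [-0.1, 0.05, -1.5], "twist": [0, 0, 0], "claw": 0},
  {"dp": [-0.1, 0.05, -2.0], "twist": [0, 0, 0], "claw": 0},
  {"dp": [-0.1, 0.05, -2.0], "twist": [0, 0, 0], "claw": 0},
])

```text
time_s: 3.4
position: [561.7, 65.9, 137.9]
eef_rot: [[-1.0, -0.011, -0.001], [-0.011, 1.0, -0.0], [0.001, -0.0, -1.0]]
force: [-0.4, 0.4, -0.8]
grip_width: 0.4
```

Run:
```python
from rig import ctrl, imaging
from h import *
s=ctrl.get_state(); im=imaging.snapshot('wrist')[:,:,::-1]
cv2.imwrite('pics/w4.png',im)
print(s['position'],s['force'])
```

```text
[561.6981003   65.91803728 137.89519913] [-0.38836794  0.38651687 -0.75322787]
```

View pics/w4.png

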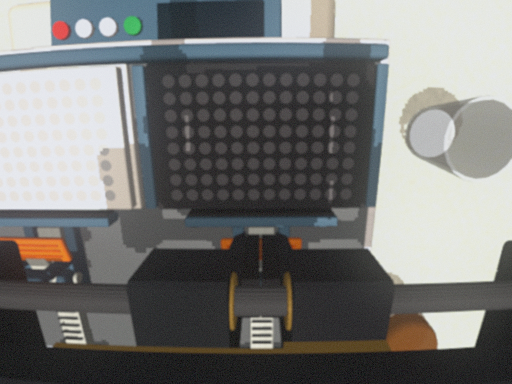

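step_arm([
  {"dp": [0, 0, -0.4], "twist": [0, 0, 0], "claw": 0},
  {"dp": [0, 0, -0.8], "twist": [0, 0, 0], "claw": 0},
  {"dp": [0, 0, -1.1], "twist": [0, 0, 0], "claw": 0},
  {"dp": [0, 0, -1.2], "twist": [0, 0, 0], "claw": 0},
  {"dp": [0, 0, -1.2], "twist": [0, 0, 0], "claw": 0},
])

```text
time_s: 4.08
position: [562.3, 66.0, 126.9]
eef_rot: [[-1.0, -0.011, 0.0], [-0.011, 1.0, 0.0], [-0.0, 0.0, -1.0]]
force: [-2.0, -0.3, 4.7]
grip_width: 0.3
```

step_arm([
  {"dp": [0, 0, -0.1], "twist": [0, 0, 0], "claw": 0},
  {"dp": [0, 0, -0.2], "twist": [0, 0, 0], "claw": 0},
  {"dp": [0, 0, -0.2], "twist": [0, 0, 0], "claw": 0},
])

```text
time_s: 4.45
position: [562.4, 66.0, 124.8]
eef_rot: [[-1.0, -0.011, 0.0], [-0.011, 1.0, 0.0], [-0.0, -0.0, -1.0]]
force: [-2.2, -0.5, 4.7]
grip_width: 0.4
```

The pad is close to fully down, held at about 5 N. Next I push back, starting with a short move to check that the jaw slides.

step_arm([
  {"dp": [0.2, 0, -0.03], "twist": [0, 0, 0], "claw": 0},
  {"dp": [0.4, 0, -0.03], "twist": [0, 0, 0], "claw": 0},
  {"dp": [0.7, 0.01, -0.03], "twist": [0, 0, 0], "claw": 0},
  {"dp": [1.0, 0.01, -0.03], "twist": [0, 0, 0], "claw": 0},
  {"dp": [1.2, 0.01, -0.03], "twist": [0, 0, 0], "claw": 0},
  {"dp": [1.2, 0.01, -0.03], "twist": [0, 0, 0], "claw": 0},
])

```text
time_s: 5.2
position: [574.7, 66.2, 124.6]
eef_rot: [[-1.0, -0.011, 0.001], [-0.011, 1.0, 0.0], [-0.001, 0.0, -1.0]]
force: [-0.7, 0.4, 5.1]
grip_width: 0.6
```

Run:
```python
from rig import ctrl, imaging
from h import *
s=ctrl.get_state(); im=imaging.snapshot('wrist')[:,:,::-1]
cv2.imwrite('pics/w5.png',im)
i2=imaging.snapshot('scene')[:,:,::-1]; cv2.imwrite('pics/s5.png',cv2.resize(i2[165:300,170:335],None,fx=4.4,fy=4.4,interpolation=cv2.INTER_CUBIC))
print(s['position'],s['force'])
```

```text
[574.69614987  66.21551434 124.6463005 ] [-0.73141502  0.43128301  5.13759952]
```

View pics/w5.png

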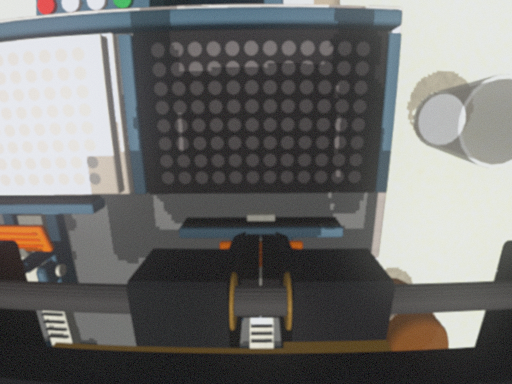

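View pics/s5.png

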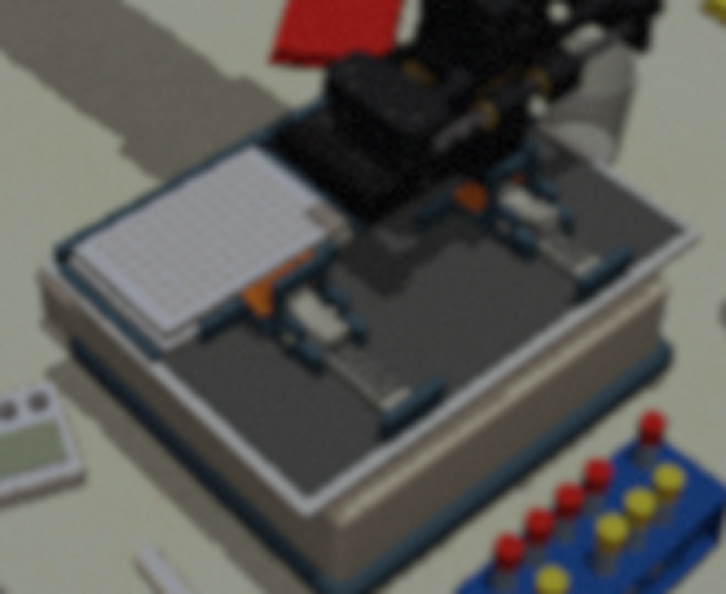

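The jaw is sliding: a gap has opened behind the black plate and the plate hasn't moved. I'll carry on.

step_arm([
  {"dp": [0.4, 0.0, -0.02], "twist": [0, 0, 0], "claw": 0},
  {"dp": [0.9, 0.01, -0.02], "twist": [0, 0, 0], "claw": 0},
  {"dp": [1.4, 0.01, -0.02], "twist": [0, 0, 0], "claw": 0},
  {"dp": [1.9, 0.02, -0.02], "twist": [0, 0, 0], "claw": 0},
  {"dp": [2.4, 0.03, -0.02], "twist": [0, 0, 0], "claw": 0},
  {"dp": [2.9, 0.03, -0.02], "twist": [0, 0, 0], "claw": 0},
  {"dp": [3.3, 0.04, -0.02], "twist": [0, 0, 0], "claw": 0},
  {"dp": [3.3, 0.04, -0.02], "twist": [0, 0, 0], "claw": 0},
])

```text
time_s: 6.3
position: [608.1, 66.8, 124.5]
eef_rot: [[-1.0, -0.011, 0.001], [-0.011, 1.0, 0.0], [-0.001, 0.0, -1.0]]
force: [-0.2, 1.2, 4.0]
grip_width: 0.5
```

step_arm([
  {"dp": [0.15, 0, 0], "twist": [0, 0, 0], "claw": 0},
  {"dp": [0.3, 0, 0], "twist": [0, 0, 0], "claw": 0},
  {"dp": [0.3, 0, 0], "twist": [0, 0, 0], "claw": 0},
])

```text
time_s: 6.68
position: [608.4, 66.8, 124.2]
eef_rot: [[-1.0, -0.011, -0.004], [-0.011, 1.0, 0.0], [0.004, 0.0, -1.0]]
force: [-7.6, 0.8, 8.5]
grip_width: 0.3
```

step_arm([
  {"dp": [0.15, 0, 0], "twist": [0, 0, 0], "claw": 0},
  {"dp": [0.2, 0, 0], "twist": [0, 0, 0], "claw": 0},
  {"dp": [0.2, 0, 0], "twist": [0, 0, 0], "claw": 0},
])

```text
time_s: 7.05
position: [610.5, 66.6, 124.2]
eef_rot: [[-1.0, -0.011, -0.004], [-0.011, 1.0, 0.0], [0.004, 0.0, -1.0]]
force: [-6.1, 0.1, 9.1]
grip_width: 0.7
```

Run:
```python
from rig import ctrl, imaging
from h import *
s=ctrl.get_state(); im=imaging.snapshot('wrist')[:,:,::-1]
cv2.imwrite('pics/w6.png',im)
i2=imaging.snapshot('scene')[:,:,::-1]; cv2.imwrite('pics/s6.png',cv2.resize(i2[165:300,170:335],None,fx=4.4,fy=4.4,interpolation=cv2.INTER_CUBIC))
print(s['position'],s['force'])
```

```text
[610.52794367  66.62089408 124.19706631] [-6.13779591  0.14533638  9.08845246]
```

View pics/w6.png

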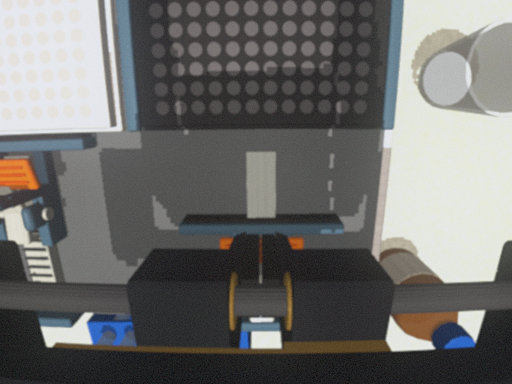

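View pics/s6.png

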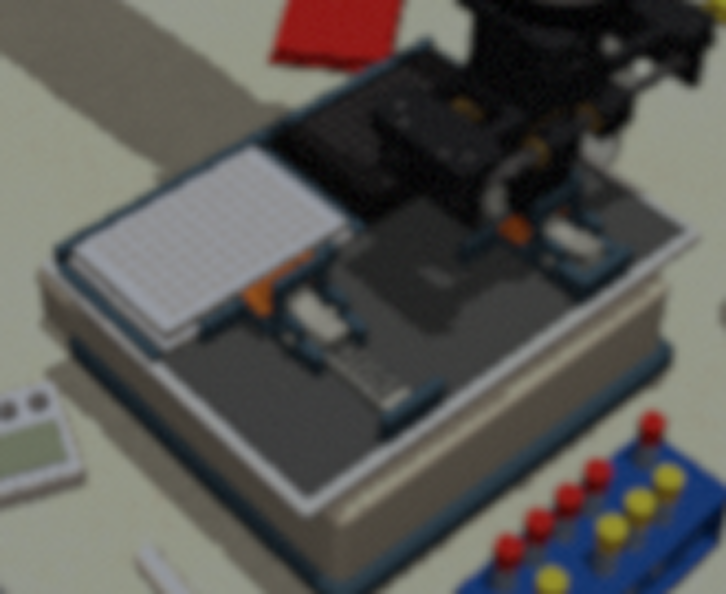

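step_arm([
  {"dp": [0.1, 0, 0], "twist": [0, 0, 0], "claw": 0},
  {"dp": [0.2, 0, 0], "twist": [0, 0, 0], "claw": 0},
  {"dp": [0.2, 0, 0], "twist": [0, 0, 0], "claw": 0},
])

```text
time_s: 7.52
position: [612.2, 66.6, 124.2]
eef_rot: [[-1.0, -0.011, -0.004], [-0.011, 1.0, -0.0], [0.004, 0.0, -1.0]]
force: [-7.4, -0.2, 9.1]
grip_width: 0.6
```

step_arm([
  {"dp": [0.1, 0, 0], "twist": [0, 0, 0], "claw": 0},
  {"dp": [0.2, 0, 0], "twist": [0, 0, 0], "claw": 0},
  {"dp": [0.2, 0, 0], "twist": [0, 0, 0], "claw": 0},
])

```text
time_s: 7.9
position: [612.3, 66.6, 124.2]
eef_rot: [[-1.0, -0.012, -0.009], [-0.012, 1.0, -0.0], [0.009, -0.0, -1.0]]
force: [-14.7, 0.4, 13.6]
grip_width: 0.2
```

The force is climbing and the TCP has stopped at x of about 612, so the jaw is on the end block, as predicted. Now I lift straight up, taking off the preload only as I rise.

step_arm([
  {"dp": [-0.1, 0, 0.3], "twist": [0, 0, 0], "claw": 0},
  {"dp": [-0.3, 0, 0.8], "twist": [0, 0, 0], "claw": 0},
  {"dp": [-0.5, 0, 1.5], "twist": [0, 0, 0], "claw": 0},
  {"dp": [-0.6, 0, 3], "twist": [0, 0, 0], "claw": 0},
  {"dp": [-0.6, 0, 6], "twist": [0, 0, 0], "claw": 0},
  {"dp": [-0.6, 0, 10], "twist": [0, 0, 0], "claw": 0},
  {"dp": [-0.6, 0, 12], "twist": [0, 0, 0], "claw": 0},
  {"dp": [-0.6, 0, 12], "twist": [0, 0, 0], "claw": 0},
])

```text
time_s: 8.9
position: [611.7, 66.6, 246.9]
eef_rot: [[-1.0, -0.011, 0.005], [-0.011, 1.0, 0.0], [-0.005, 0.0, -1.0]]
force: [0.8, -0.2, 0.9]
grip_width: 0.7
```

Run:
```python
from rig import ctrl, imaging
from h import *
s=ctrl.get_state(); c=imaging.get_calibration('wrist'); im=imaging.snapshot('wrist')[:,:,::-1]
cv2.imwrite('pics/w7.png',im)
i2=imaging.snapshot('scene')[:,:,::-1]; cv2.imwrite('pics/s7.png',cv2.resize(i2[165:300,170:335],None,fx=4.4,fy=4.4,interpolation=cv2.INTER_CUBIC))
print(s['position'],s['force'])
b,g,r=[im[...,k].astype(int) for k in range(3)]
m=((r-b>60)&(r-g>30)).astype(np.uint8); m[:100]=0;m[245:]=0;m[:,320:]=0
n,l,st,ce=cv2.connectedComponentsWithStats(m)
for i in range(1,n):
    if st[i,4]>50: print(st[i],onz(c,*ce[i],131).round(1))
```

```text
[611.71744444  66.55623673 246.88605473] [ 0.83274464 -0.19913067  0.86403357]
[ 81 136  53  19 875] [567.3 -71.9 131. ]
[237 187  49  17 792] [612.4  66.9 131. ]
```

View pics/w7.png

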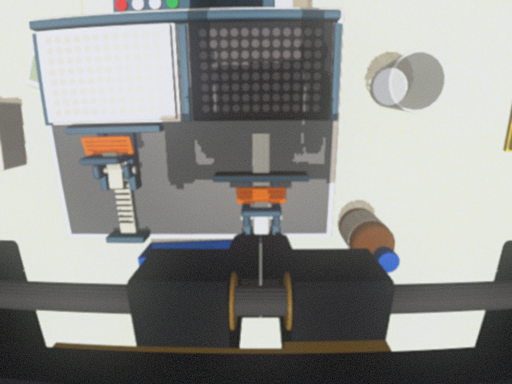

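View pics/s7.png

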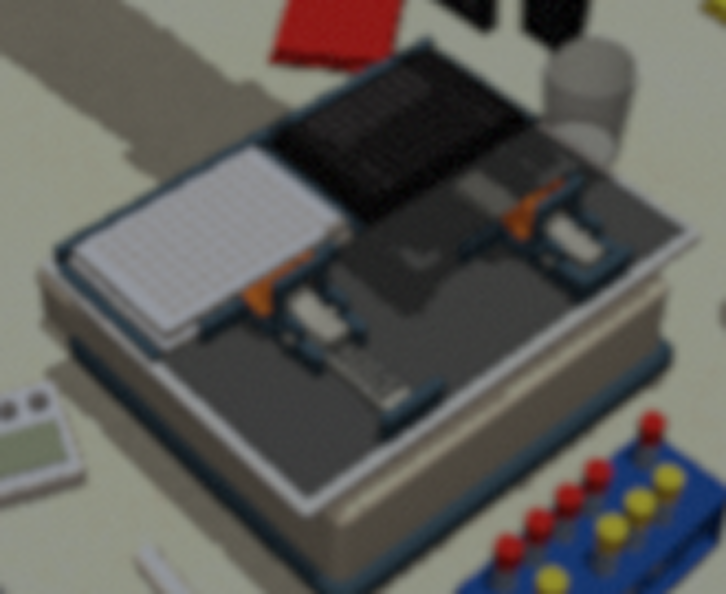

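The black plate's pad went from x = 564.9 to 612.4 (47.5 mm) and looks sprung up. The white plate's pad is where it was, both plates are in place, and the arm is clear. Handing in.

```bash
python3 -c "
from rig import job
print(job.finish_job())"
```

```text
the job is handed in; nothing more can be done
None
```

The black plate's clamp (the left place) is fully open and the job is handed in; no verdict was reported. With shut fingertips I pressed its orange pad down and held it. I pushed the jaw back until it stopped against the end block at about 15 N, then lifted straight up, about 120 mm clear.

**Last checks:**
- **Black plate's jaw:** its pad moved from x = 564.9 to 612.4 mm. That is 47.5 mm of the 48 mm travel, and the limit is 43 mm.
- **Black plate's pad:** it looks sprung up again in both the wrist and scene views. I judged this by eye and did not measure the tilt.
- **White plate's clamp:** its pad measures the same as at the start (567.5 and then 567.3 mm).
- **Plates and bench things:** both plates and the bench things in view look undisturbed. I did not measure their positions.
- **Contact:** the wrist force was back near zero, so nothing was being touched.

**What went wrong or disagreed:**
- One move call was refused because its rows had no twist, so nothing moved and I sent it again.
- At x of about 608 the jaw hung for a moment at 7.6 N, then slid on to its stop at 612.
- The first deck corner readings came out about 2% small, so I aimed from the closer wrist view instead.

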